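# Fit the fine deburring wheel on the bench spindle and cap it

## Task

Put the grey deburring wheel over the spindle's post, flat down on its steel flange, then set the black clamp cap over the post so that it sits flat on top of the wheel. Leave the red wheel where it lies.

Things in the scene. Friction and masses are not known exactly. Their poses are not given: they have to be found in the camera images.
- spindle_seat (a point): The bench spindle, fixed to the table: blue round foot 84 mm across and 12 mm high, on it a steel flange 46 mm across, whose flat top is 24 mm above the table, and an upright steel post 20 mm across that rises 52 mm above the flange top; its upper 18 mm taper to 8 mm across. This point: centre of the flange's top face, on the post's axis; z up.
- grey_wheel_mid (a point): The grey deburring wheel, loose, lying flat with its axis upright: a rigid ring 60 mm across, 36 mm high, with a bright metal bush and a through bore 30 mm across. This point: on the axis, half-way up (18 mm above the underside); z is the axis, up at the start.
- red_wheel_mid (a point): The red-brown coarse wheel, same shape and size as the grey one, loose, lying flat; not wanted, to be left where it lies. This point: on the axis, 18 mm above its underside.
- cap_knob (a point): The black clamp cap with a yellow spot on top, loose, standing upright: flange 54 mm across and 8 mm high, above it a round fluted knob 42 mm across, 56 mm high in all; from below a blind bore 29 mm across and 24 mm deep. This point: on the axis, half-way up the knob, 32 mm above the underside; z is the axis, up at the start.

How it is judged:
By the outcome, as a careful person would: the job done as asked, in the order asked, and still so for the second after the job is handed in, with the robot touching nothing.
It also fails if it takes over 64 s, if anything falls off the work surface, if the arm or the gripper's body presses on something with over 40 N, if the wrist force passes 120 N, or if a joint passes its speed limit or range.

## Robot

A 6-joint arm with a two-finger parallel gripper is mounted at the origin on the work surface; the furniture and walls round the work are solid. World frame = base frame: x ahead of the robot, y to its left, z up, the work surface at z = 0. Lengths are in m, angles in rad, forces in N, time in s.
With the tool pointing down it reaches from about 0.35 to 0.85 m from the base axis. Payload 8.1 kg.
Tool frame: the origin (TCP) lies midway between the tips of the shut fingers; the grasp point (between the pads) lies ctrl.pinch_z behind it (ctrl.pinch_z is the distance from the TCP to the grasp point, in m); z points along the fingers, y is the line along which they close (so a half turn about z gives the same grasp; the last joint's range is limited). The gripper opens to 93 mm and grips with 3 to 60 N. Pads are 15 mm wide; open, the fingers measure 128 mm over their backs; the gripper's body (75 mm by 188 mm) begins 65 mm behind the grasp point.
Start: joints at [-1.222, 0.13, 1.488, -0, 1.523, -0.085], TCP at [0.252, -0.544, 0.219] pointing down, gripper open.
Joint ranges: [-2.96, 2.96], [-0.89, 2.26], [0.02, 2.5], [-1.34, 4.48], [0, 2.73], [-2.66, 2.66]. Speed limits (rad/s): [2.39, 2.39, 2.79, 3.14, 3.14, 3.14].

## Interface

Orientations are given as a rotation vector (axis times angle).
In Python, from cell import ctrl gives the robot as it stands. The module is installed in compiled form; this text tells all that it offers.
- The arm moves only by the tool apply_moves, never from a script. Its argument "targets" is a list of rows, each a list of 5 numbers: the closure in counts, from 0 (fully open) to 255 (shut), then the shift along the world's x, y, z in m, then the turn about the world's z in rad. A call has 1 to 5 rows; each row shifts and turns the commanded pose from where the row before left it; what a row does not reach is not made up. A row lasts 1/8 s, in which the tool goes at most 62.5 mm and 10.7 degrees, less where a joint would pass 70% of its speed; a pose out of reach is approached as far as the arm can. A call with a gripper value outside its range is refused whole. The fingers move at their own pace and stop on an object; "grip_force" is the grip in N (left out, the last holds). Time passes only in rows, so rows that do not move let the fingers close. It gives the time, the measured TCP pose, the force, the opening and the grip force at its end, in the units of the state.
- ctrl.get_obs(): the state, without advancing time (a new reading comes with each control period).
- ctrl.capture(name): name is "scene" or "top"; returns a dict with "image" (420x560x3 uint8, red, green, blue), "range_z" (420x560 float32, m along the optical axis (not along the pixel's ray), 0 where there is no reading), "intrinsics" (3x3 intrinsics, pixels), "k1" (the pictures are not rectified: a ray, as slopes to the right and down, at radius r is drawn at 1 + k1 r^2 times it, then the intrinsics apply), "eye" and "attitude" of the camera in the world. Camera axes: x right, y up, looking along -z (the intrinsics and any distortion apply to the point x, -y, -z); pixel columns grow to the right and rows downward; lengths in m; the calibration is good to about 2 mm. A picture is of the moment at which its call begins.
- ctrl.job_done(): hands the job in; it is judged then, once.
The state is a dict: "t": time; "joints": joint angles; "dq": joint speeds; "effort": joint torques, N m; "tcp_pos": TCP position; "orientation": TCP orientation; "contact_force": force on the tool from outside, world axes, zero at the start; "wrist_torque": the same for the moment, N m; "opening": finger opening in m; "finger_force": force on a finger pad.
Only numpy, scipy, OpenCV 4.12 (cv2) and the standard library are available. Lean on these libraries where they do the work, as an engineer would, in place of code of your own. Each camera call takes 0.05 s, during which the arm holds its last target. There are 200 camera calls.

## Working session

There is one attempt and no reset: what is moved stays moved. The work goes in short steps, Python scripts to look and compute and a tool call to move; the robot and the scene stay as the last step left them, time stands still between calls to the robot, and variables do not carry over. Pictures are saved under pics/ and viewed, at most 10 in all, crops included, and the job is handed in when it is done.

Besides the shell and the picture viewer there is one more tool, called after "Request:" by a JSON object that holds its "fn" and its "kwargs", one argument or row to a line. apply_moves: Moves the arm, as the interface text tells. Its arguments: {"type":"object","properties":{"targets":{"type":"array"},"grip_force":{"type":"number"}},"required":["targets"]}

```bash
mkdir -p pics
cat > h.py <<'E'
import numpy as np, cv2
from cell import ctrl
def cap(n):
    c=ctrl.capture(n); return c
def pts(c):
    K=c["intrinsics"];k1=c["k1"];H,W=c["range_z"].shape
    u,v=np.meshgrid(np.arange(W),np.arange(H))
    xd=(u-K[0,2])/K[0,0]; yd=(v-K[1,2])/K[1,1]
    x,y=xd.copy(),yd.copy()
    for _ in range(8):
        f=1+k1*(x*x+y*y); x=xd/f;y=yd/f
    d=np.stack([x,-y,-np.ones_like(x)],-1)
    A=np.array(c["attitude"],float)
    R=A if A.shape==(3,3) else cv2.Rodrigues(A)[0]
    d=d@R.T
    return np.array(c["eye"])+d*c["range_z"][...,None], d
E
python3 - <<'E'
from h import *
ims=[]
for n in("scene","top"):
    c=cap(n); print(n,c["eye"],c["attitude"],c["k1"],c["intrinsics"])
    cv2.imwrite(f"pics/{n}0.png",c["image"][...,::-1]); np.savez(f"{n}0.npz",**{k:c[k] for k in c})
print(ctrl.get_obs(),ctrl.pinch_z)
E
```

```text
scene [-0.12353059  0.5888973   0.6899625 ] [ 0.4797534  -1.10595998 -2.11724725] -0.11823449804893092 [[504.55396542   0.         283.8525564 ]
 [  0.         504.55396542 213.63242663]
 [  0.           0.           1.        ]]
top [ 0.45269258 -0.04704078  0.9194501 ] [ 0.08712878 -0.0637648  -1.54917168] -0.06884290646514124 [[429.83234308   0.         270.49233844]
 [  0.         429.83234308 212.05218714]
 [  0.           0.           1.        ]]
{'t': 0.1, 'joints': array([-1.22243030e+00,  1.31082449e-01,  1.48914607e+00, -5.19492880e-06,
        1.52299822e+00, -8.53888525e-02]), 'dq': array([ 8.58004577e-04, -1.32191579e-03, -2.12736013e-03, -6.69447948e-04,
        4.57836466e-04,  1.67217584e-06]), 'effort': array([ 1.32814694e-03, -5.61340714e+01, -4.93095267e+01,  7.71130621e-02,
        2.90873641e-02, -1.40573125e-04]), 'tcp_pos': array([ 0.25202102, -0.54395121,  0.2177076 ]), 'orientation': array([-3.06641663e+00, -6.75663829e-01,  3.44437633e-04]), 'contact_force': array([ 0.4621776 ,  0.70953265, -0.14129838]), 'wrist_torque': array([-0.00929141, -0.03003756,  0.01112307]), 'finger_force': 0.0, 'opening': 0.09319409482865133} 0.0188
```

View pics/scene0.png

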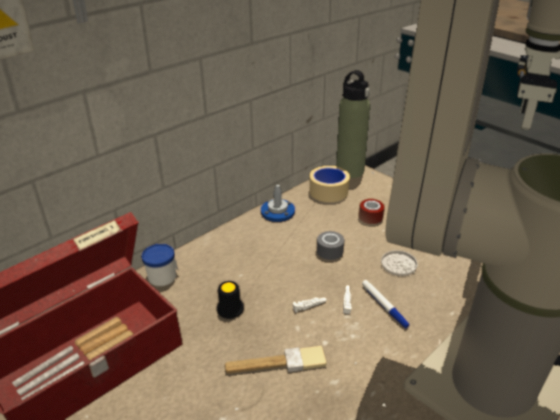

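View pics/top0.png

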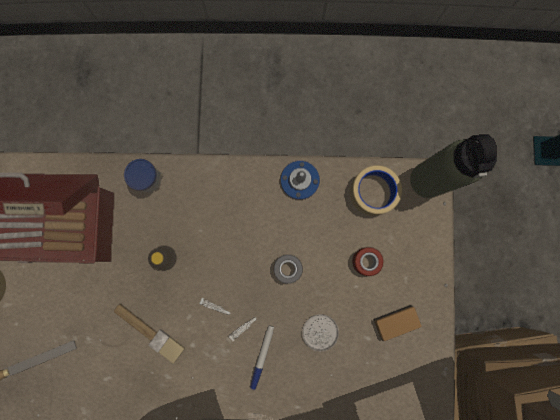

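Both views show the grey wheel (top view 288,269), the red wheel (369,262), the cap (160,258) and the spindle (300,180), with a tape roll and a bottle to the right of the spindle. Next I measure them from the range data in height bands, checked by ray circles.

Run:
```python
from h import *
for n,seeds in(("top",dict(grey=(288,269),red=(369,262),cap=(160,258),spin=(300,180))),("scene",dict(grey=(330,245),red=(372,211),cap=(230,300),spin=(278,207)))):
    c=dict(np.load(n+"0.npz")); P,d=pts(c); v,u=np.mgrid[:420,:560]
    for k,(a,b) in seeds.items():
        m=(np.hypot(u-a,v-b)<40)&(c["range_z"]>0)
        bands={'grey':[(.030,.042)],'red':[(.030,.042)],'cap':[(.05,.062),(.015,.05)],'spin':[(.008,.016),(.019,.028),(.03,.07),(.07,.085)]}[k]
        for lo,hi in bands:
            mm=m&(P[...,2]>lo)&(P[...,2]<hi)
            q=P[mm]
            if len(q)<4: print(n,k,lo,len(q));continue
            (cx,cy),r=cv2.minEnclosingCircle(q[:,:2].astype(np.float32))
            print(n,k,lo,len(q),'circ',round(cx,4),round(cy,4),round(r,4),'med',np.round(np.median(q,0),4))
# table height, plus obstacles >60mm
c=dict(np.load("top0.npz"));P,d=pts(c)
print('table',np.median(P[280:300,190:200,2]))
# yellow spot
for n in("top","scene"):
    c=dict(np.load(n+"0.npz"));P,d=pts(c);h=cv2.cvtColor(c["image"],cv2.COLOR_RGB2HSV)
    v,u=np.mgrid[:420,:560];s=(160,258) if n=="top" else(230,290)
    m=cv2.inRange(h,(20,150,100),(35,255,255))>0;m&=np.hypot(u-s[0],v-s[1])<25
    i,j=int(round(v[m].mean())),int(round(u[m].mean()));e=c["eye"];dd=d[i,j];print('yellow',n,j,i,m.sum(),e+dd*((.056-e[2])/dd[2]))
c=dict(np.load("top0.npz"));P,d=pts(c)
for nm,(u0,v0) in dict(tape=(377,190),tub=(140,175),bottle=(475,155)).items():
    q=P[v0-25:v0+25,u0-25:u0+25].reshape(-1,3);q=q[q[:,2]>.03];print(nm,q.min(0).round(3),q.max(0).round(3))
```

```text
top grey 0.03 487 circ 0.4228 -0.0706 0.0296 med [ 0.4223 -0.0708  0.0368]
top red 0.03 509 circ 0.4415 -0.2363 0.0299 med [ 0.4415 -0.2344  0.0369]
top cap 0.05 320 circ 0.4393 0.1928 0.021 med [0.4388 0.192  0.0573]
top cap 0.015 72 circ 0.4396 0.1861 0.0198 med [0.4428 0.1767 0.0339]
top spin 0.008 748 circ 0.6106 -0.0934 0.0422 med [ 0.6069 -0.0931  0.0132]
top spin 0.019 271 circ 0.6118 -0.0939 0.0321 med [ 0.6074 -0.0936  0.025 ]
top spin 0.03 62 circ 0.6105 -0.0932 0.0099 med [ 0.6051 -0.0913  0.062 ]
top spin 0.07 30 circ 0.6092 -0.093 0.0062 med [ 0.6094 -0.0926  0.0754]
scene grey 0.03 359 circ 0.4241 -0.0683 0.0305 med [ 0.4237 -0.0664  0.0355]
scene red 0.03 329 circ 0.4764 -0.1821 0.1158 med [ 0.4451 -0.2345  0.0356]
scene cap 0.05 294 circ 0.4387 0.1944 0.0226 med [0.4381 0.1965 0.0557]
scene cap 0.015 320 circ 0.4382 0.1955 0.021 med [0.4258 0.2051 0.0325]
scene spin 0.008 368 circ 0.6173 -0.1306 0.0822 med [ 0.601  -0.0783  0.0124]
scene spin 0.019 163 circ 0.6138 -0.1401 0.0724 med [ 0.6065 -0.0871  0.0241]
scene spin 0.03 133 circ 0.6171 -0.1449 0.0648 med [ 0.6092 -0.0875  0.0496]
scene spin 0.07 19 circ 0.6145 -0.0902 0.0068 med [ 0.6125 -0.0906  0.074 ]
table 0.00145374105387297
yellow top 157 258 106 [0.43845201 0.19359447 0.056     ]
yellow scene 228 287 133 [0.44171768 0.19365871 0.056     ]
tape [ 0.453 -0.3    0.031] [ 0.637 -0.047  0.919]
tub [ 0.453 -0.047  0.03 ] [0.64  0.269 0.919]
bottle [ 0.453 -0.399  0.185] [ 0.656 -0.047  0.919]
```

Request:
{"fn": "apply_moves", "kwargs": {
  "targets": [
    [0,0.019,0.052,0,0],
    [0,0.019,0.052,0,0],
    [0,0.019,0.052,0,0],
    [0,0.019,0.052,0,0],
    [0,0.019,0.052,0,0]
  ],
  "grip_force": 25
}}

```text
t: 0.72
tcp_pos: [0.3473, -0.2826, 0.2182]
orientation: [-3.068, -0.675, 0.0]
contact_force: [0.6, 0.3, 0.9]
opening: 0.0929
finger_force: 0.0
```

Request:
{"fn": "apply_moves", "kwargs": {
  "targets": [
    [0,0.019,0.052,0,0],
    [0,0.019,0.052,0,0],
    [0,0.019,0.052,0,0],
    [0,0.019,0.052,0,0],
    [0,0,0,0,0]
  ]
}}

```text
t: 1.35
tcp_pos: [0.4237, -0.073, 0.2183]
orientation: [-3.065, -0.685, 0.0]
contact_force: [-1.4, -0.7, 0.1]
opening: 0.093
finger_force: 0.0
```

Request:
{"fn": "apply_moves", "kwargs": {
  "targets": [
    [0,-0.001,0.003,-0.05,0],
    [0,0,0,-0.05,0],
    [0,0,0,-0.05,0],
    [0,0,0,-0.04,0],
    [0,0,0,-0.022,0]
  ]
}}

```text
t: 1.98
tcp_pos: [0.4198, -0.074, 0.0039]
orientation: [-3.067, -0.674, 0.006]
contact_force: [-1.1, 0.4, -0.9]
opening: 0.0932
finger_force: 0.0
```

Request:
{"fn": "apply_moves", "kwargs": {
  "targets": [
    [0,0,0,0,0],
    [140,0,0,0,0],
    [140,0,0,0,0],
    [140,0,0,0,0],
    [140,0,0,0,0]
  ]
}}

```text
t: 2.6
tcp_pos: [0.4227, -0.0735, 0.0073]
orientation: [3.068, 0.676, 0.002]
contact_force: [-0.6, 1.2, 4.2]
opening: 0.0581
finger_force: 25.0
```

Request:
{"fn": "apply_moves", "kwargs": {
  "targets": [
    [140,0,0,0.02,0],
    [140,0,0,0.04,0],
    [140,0,0,0.04,0],
    [140,0,0,0.03,0],
    [140,0,0,0,0]
  ]
}}

```text
t: 3.22
tcp_pos: [0.4241, -0.0739, 0.1393]
orientation: [3.065, 0.676, 0.007]
contact_force: [0.5, 0.4, -1.7]
opening: 0.0587
finger_force: 24.9
```

Request:
{"fn": "apply_moves", "kwargs": {
  "targets": [
    [140,0.047,-0.005,0,0],
    [140,0.047,-0.005,0,0],
    [140,0.047,-0.005,0,0],
    [140,0.047,-0.005,0,0],
    [140,0,0,0,0]
  ]
}}

```text
t: 3.85
tcp_pos: [0.6106, -0.0932, 0.1322]
orientation: [-3.066, -0.676, 0.007]
contact_force: [-1.0, -0.6, -1.6]
opening: 0.0586
finger_force: 24.9
```

Run:
```python
from h import *
o=ctrl.get_obs();print(o['tcp_pos'],o['opening'],o['finger_force'],o['contact_force'])
for n in("scene","top"):
    c=cap(n);np.savez(n+"1.npz",**c);P,d=pts(c)
    if n=="scene":cv2.imwrite("pics/s1.png",cv2.resize(c["image"][100:310,180:460,::-1],None,fx=2.5,fy=2.5,interpolation=cv2.INTER_CUBIC))
```

```text
[ 0.61058347 -0.0932127   0.13219191] 0.05863790296992809 24.92816266603768 [-0.9701077  -0.59778074 -1.57751891]
```

View pics/s1.png

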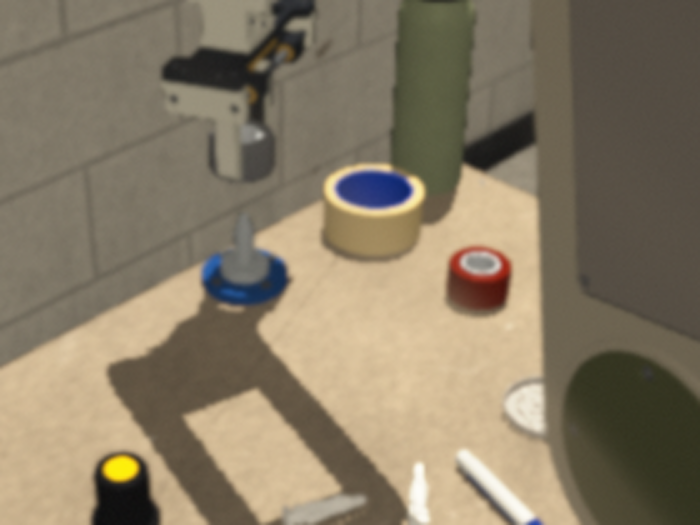

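The wheel is held level over the post (crop 245,150 above 245,240). I fit a circle to its visible side to check the centring.

Run:
```python
from h import *
from scipy.optimize import least_squares
for n in("scene","top"):
    c=dict(np.load(n+"1.npz"));P,d=pts(c)
    near=np.hypot(P[...,0]-.611,P[...,1]+.093)<.06
    for lo,hi in((.125,.133),(.133,.14),(.14,.165)):
        q=P[near&(P[...,2]>lo)&(P[...,2]<hi)]
        print(n,lo,len(q),q[:,:2].min(0) if len(q) else'',q[:,:2].max(0) if len(q) else '')
        if len(q)>10:
            r=least_squares(lambda p:np.hypot(q[:,0]-p[0],q[:,1]-p[1])-.03,[.611,-.093],loss='soft_l1',f_scale=.001)
            print(r.x.round(4),np.abs(r.fun).mean())
# silhouette edges in scene: left/right extremes per row near wheel
c=dict(np.load("scene1.npz"));P,d=pts(c)
near=(np.hypot(P[...,0]-.611,P[...,1]+.093)<.06)&(P[...,2]>.1)
for v in range(140,176,4):
    u=np.where(near[v,230:330])[0]+230
    if len(u):print(v,u.min(),u.max(),P[v,(u.min()+u.max())//2].round(3))
near=(np.hypot(P[...,0]-.611,P[...,1]+.093)<.02)&(P[...,2]<.08)&(P[...,2]>.03)
for v in range(180,212,4):
    u=np.where(near[v,230:330])[0]+230
    if len(u):print('post',v,u.min(),u.max(),P[v,(u.min()+u.max())//2].round(3))
```

```text
scene 0.125 50 [ 0.58438056 -0.10947419] [ 0.63562341 -0.06032679]
[ 0.6157 -0.0921] 0.0009652293879104293
scene 0.133 55 [ 0.58404013 -0.10961479] [ 0.63328041 -0.05345931]
[ 0.6146 -0.0899] 0.0025376024476883707
scene 0.14 387 [ 0.58172874 -0.13212251] [ 0.6369646  -0.04733092]
[ 0.6135 -0.0797] 0.005694770639595954
top 0.125 5 [ 0.57992762 -0.11755864] [ 0.59378931 -0.08617958]
top 0.133 10 [ 0.57953442 -0.10993061] [ 0.58552253 -0.08799578]
top 0.14 70 [ 0.57936895 -0.11729221] [ 0.59731996 -0.08514986]
[ 0.6102 -0.0905] 0.0016493486888516378
140 284 288 [ 0.616 -0.124  0.181]
144 279 287 [-0.124  0.589  0.69 ]
148 265 287 [ 0.547 -0.029  0.221]
152 264 288 [ 0.626 -0.102  0.156]
156 263 289 [ 0.603 -0.081  0.162]
160 263 289 [ 0.593 -0.071  0.159]
164 263 289 [ 0.594 -0.072  0.149]
168 264 288 [ 0.592 -0.07   0.14 ]
172 271 281 [ 0.593 -0.071  0.129]
post 188 274 279 [ 0.61  -0.085  0.074]
post 192 273 281 [ 0.609 -0.087  0.063]
post 196 273 281 [ 0.608 -0.086  0.052]
post 200 273 281 [ 0.608 -0.086  0.041]
post 204 277 277 [ 0.607 -0.085  0.031]
```

Request:
{"fn": "apply_moves", "kwargs": {
  "targets": [
    [140,0,0,-0.03,0],
    [140,0,0,-0.02,0],
    [140,0,0,-0.015,0],
    [140,0,0,-0.01,0],
    [140,0,0,0,0]
  ]
}}

```text
t: 4.58
tcp_pos: [0.6097, -0.0933, 0.061]
orientation: [-3.067, -0.676, 0.002]
contact_force: [-1.1, -0.0, -1.9]
opening: 0.0584
finger_force: 24.9
```

Request:
{"fn": "apply_moves", "kwargs": {
  "targets": [
    [140,0,0,-0.01,0],
    [140,0,0,-0.008,0],
    [140,0,0,-0.005,0],
    [140,0,0,-0.003,0],
    [140,0,0,0,0]
  ]
}}

```text
t: 5.2
tcp_pos: [0.6101, -0.0934, 0.0354]
orientation: [-3.068, -0.676, 0.001]
contact_force: [-0.3, 0.8, -0.6]
opening: 0.0586
finger_force: 24.9
```

Request:
{"fn": "apply_moves", "kwargs": {
  "targets": [
    [140,0,0,-0.002,0],
    [140,0,0,-0.001,0],
    [140,0,0,-0.001,0],
    [140,0,0,0,0]
  ]
}}

```text
t: 5.7
tcp_pos: [0.6102, -0.0934, 0.0316]
orientation: [-3.068, -0.676, 0.0]
contact_force: [-0.0, 0.5, -1.8]
opening: 0.0583
finger_force: 24.9
```

Request:
{"fn": "apply_moves", "kwargs": {
  "targets": [
    [140,0,0,-0.001,0],
    [140,0,0,-0.001,0],
    [140,0,0,-0.001,0],
    [140,0,0,0,0]
  ]
}}

```text
t: 6.2
tcp_pos: [0.6108, -0.0935, 0.0312]
orientation: [3.067, 0.676, 0.001]
contact_force: [-9.7, 1.7, 16.5]
opening: 0.0583
finger_force: 25.0
```

Request:
{"fn": "apply_moves", "kwargs": {
  "targets": [
    [0,0,0,0.001,0],
    [0,0,0,0,0],
    [0,0,0,0,0],
    [0,0,0,0,0]
  ]
}}

```text
t: 6.7
tcp_pos: [0.61, -0.0934, 0.0293]
orientation: [-3.068, -0.676, 0.001]
contact_force: [-0.7, 0.3, 0.0]
opening: 0.0913
finger_force: 0.0
```

Request:
{"fn": "apply_moves", "kwargs": {
  "targets": [
    [0,0,0,0.03,0],
    [0,0,0,0.05,0],
    [0,0,0,0.05,0],
    [0,0,0,0.03,0]
  ]
}}

```text
t: 7.2
tcp_pos: [0.6113, -0.0937, 0.193]
orientation: [3.066, 0.676, 0.005]
contact_force: [-0.0, -0.1, -0.0]
opening: 0.0929
finger_force: 0.0
```

Request:
{"fn": "apply_moves", "kwargs": {
  "targets": [
    [0,-0.025,0.042,0,0],
    [0,-0.025,0.042,0,0],
    [0,-0.025,0.042,0,0],
    [0,-0.025,0.042,0,0],
    [0,-0.025,0.042,0,0]
  ]
}}

```text
t: 7.82
tcp_pos: [0.4842, 0.1178, 0.1896]
orientation: [-3.068, -0.676, -0.0]
contact_force: [0.4, 0.2, -0.3]
opening: 0.0928
finger_force: 0.0
```

Request:
{"fn": "apply_moves", "kwargs": {
  "targets": [
    [0,-0.025,0.042,0,0],
    [0,-0.022,0.034,0,0],
    [0,0,0,0,0]
  ]
}}

```text
t: 8.2
tcp_pos: [0.4369, 0.1945, 0.1896]
orientation: [-3.066, -0.682, -0.0]
contact_force: [0.6, -0.8, 0.0]
opening: 0.093
finger_force: 0.0
```

Run:
```python
from h import *
for n in("scene","top"):
    c=cap(n);np.savez(n+"2.npz",**c);P,d=pts(c)
    near=np.hypot(P[...,0]-.611,P[...,1]+.093)<.045
    q=P[near&(P[...,2]>.052)&(P[...,2]<.068)]
    r=np.hypot(*(q[:,:2]-[.611,-.093]).T); 
    A=np.c_[q[:,:2]-q[:,:2].mean(0),np.ones(len(q))]
    q2=q[(q[:,2]>.055)]
    (cx,cy),rr=cv2.minEnclosingCircle(q2[:,:2].astype(np.float32));print(n,len(q),cx,cy,rr,np.median(q2[:,2]),np.linalg.lstsq(A,q[:,2],rcond=None)[0])
    if n=="scene":cv2.imwrite("pics/s2.png",cv2.resize(c["image"][130:330,150:420,::-1],None,fx=2.5,fy=2.5,interpolation=cv2.INTER_CUBIC))
```

```text
scene 306 0.6141747832298279 -0.0899009257555008 0.030914150178432465 0.05987937733001436 [ 0.03682175 -0.02575634  0.05905526]
top 569 0.6105716228485107 -0.09250794351100922 0.029988745227456093 0.06069729635720589 [ 0.00593903 -0.00747144  0.06063599]
```

View pics/s2.png

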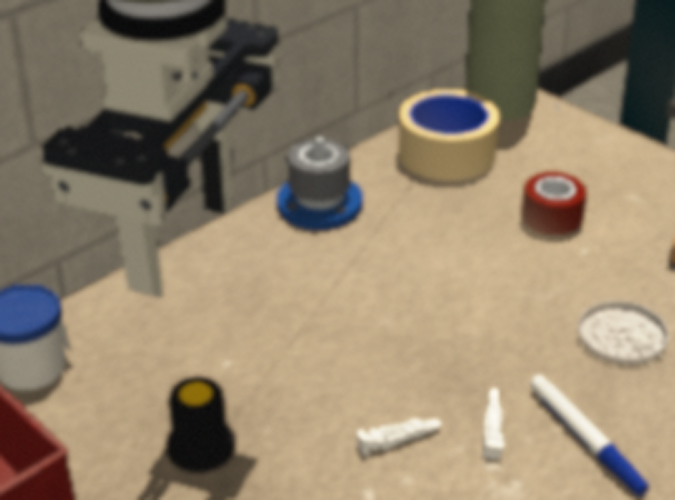

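The wheel sits flat (top at 60 mm) and centred on the post (crop 319,155). The red wheel hasn't moved, and the gripper is above the cap (200,420).

Request:
{"fn": "apply_moves", "kwargs": {
  "targets": [
    [0,0.002,-0.001,-0.05,0],
    [0,0,0,-0.05,0],
    [0,0,0,-0.04,0],
    [0,0,0,-0.034,0],
    [0,0,0,0,0]
  ]
}}

```text
t: 8.93
tcp_pos: [0.438, 0.1895, 0.0128]
orientation: [3.068, 0.673, -0.01]
contact_force: [-0.4, -0.3, -0.2]
opening: 0.0932
finger_force: 0.0
```

Request:
{"fn": "apply_moves", "kwargs": {
  "targets": [
    [200,0,0,0,0],
    [200,0,0,0,0],
    [200,0,0,0,0],
    [200,0,0,0,0],
    [200,0,0,0,0]
  ]
}}

```text
t: 9.55
tcp_pos: [0.4403, 0.1917, 0.0159]
orientation: [3.068, 0.676, 0.001]
contact_force: [0.4, -0.2, 0.4]
opening: 0.0476
finger_force: 0.0
```

Request:
{"fn": "apply_moves", "kwargs": {
  "targets": [
    [200,0,0,0,0],
    [200,0,0,0,0],
    [200,0,0,0,0]
  ]
}}

```text
t: 9.93
tcp_pos: [0.4402, 0.1917, 0.0157]
orientation: [-3.068, -0.676, 0.0]
contact_force: [-1.4, 0.6, 0.8]
opening: 0.0398
finger_force: 25.0
```

Request:
{"fn": "apply_moves", "kwargs": {
  "targets": [
    [200,0,0,0.03,0],
    [200,0,0,0.05,0],
    [200,0,0,0.05,0],
    [200,0,0,0.02,0],
    [200,0,0,0,0]
  ]
}}

```text
t: 10.55
tcp_pos: [0.4415, 0.1919, 0.1674]
orientation: [-3.068, -0.676, -0.006]
contact_force: [0.5, -0.8, -0.9]
opening: 0.0398
finger_force: 25.0
```

Request:
{"fn": "apply_moves", "kwargs": {
  "targets": [
    [200,0.028,-0.047,0,0],
    [200,0.028,-0.047,0,0],
    [200,0.028,-0.047,0,0],
    [200,0.028,-0.047,0,0],
    [200,0.028,-0.047,0,0]
  ]
}}

```text
t: 11.18
tcp_pos: [0.5797, -0.0449, 0.163]
orientation: [-3.067, -0.676, 0.005]
contact_force: [0.6, 1.7, -0.4]
opening: 0.0396
finger_force: 25.0
```

Request:
{"fn": "apply_moves", "kwargs": {
  "targets": [
    [200,0.03,-0.05,0,0],
    [200,0,0,-0.02,0],
    [200,0,0,0,0],
    [200,0,0,0,0]
  ]
}}

```text
t: 11.68
tcp_pos: [0.6092, -0.0921, 0.1446]
orientation: [-3.066, -0.678, 0.003]
contact_force: [0.4, -0.5, -1.2]
opening: 0.0395
finger_force: 25.0
```

Run:
```python
from h import *
from scipy.optimize import least_squares
o=ctrl.get_obs();print(o['tcp_pos'],o['opening'],o['finger_force'])
z=o['tcp_pos'][2]-.0157
c=cap("scene");np.savez("scene3.npz",**c);P,d=pts(c)
near=np.hypot(P[...,0]-.614,P[...,1]+.09)<.06
for lo,hi,R in((z-.001,z+.009,.027),):
    q=P[near&(P[...,2]>lo)&(P[...,2]<hi)]
    r=least_squares(lambda p:np.hypot(q[:,0]-p[0],q[:,1]-p[1])-R,[.614,-.09],loss='soft_l1',f_scale=.001);print(len(q),r.x,np.abs(r.fun).mean())
cv2.imwrite("pics/s3.png",cv2.resize(c["image"][100:260,170:390,::-1],None,fx=3,fy=3,interpolation=cv2.INTER_CUBIC))
```

```text
[ 0.6091753  -0.09214585  0.14460815] 0.039532080075331114 25.0000262260437
103 [ 0.61290406 -0.0918111 ] 0.002347686668917087
```

View pics/s3.png

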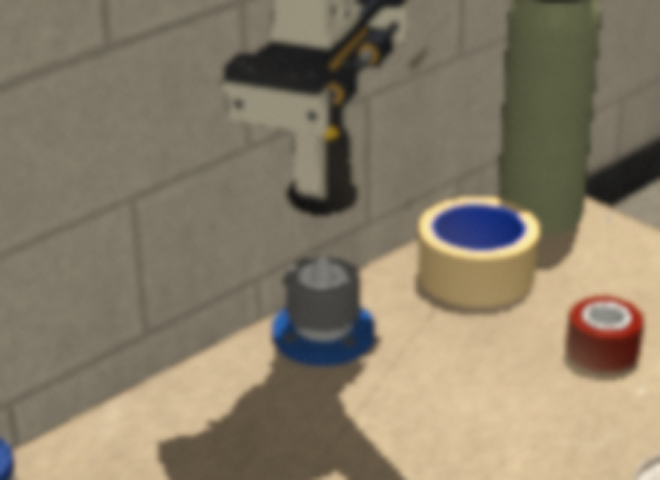

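The cap is level above the wheel, with both at crop column 323. Now I lower it.

Request:
{"fn": "apply_moves", "kwargs": {
  "targets": [
    [200,0.001,-0.001,-0.025,0],
    [200,0,0,-0.015,0],
    [200,0,0,-0.01,0],
    [200,0,0,-0.006,0],
    [200,0,0,0,0]
  ]
}}

```text
t: 12.35
tcp_pos: [0.6111, -0.0943, 0.0894]
orientation: [-3.068, -0.676, 0.001]
contact_force: [-0.0, 1.0, -1.0]
opening: 0.0395
finger_force: 25.0
```

Request:
{"fn": "apply_moves", "kwargs": {
  "targets": [
    [200,0,0,-0.005,0],
    [200,0,0,-0.003,0],
    [200,0,0,-0.002,0],
    [200,0,0,0,0]
  ]
}}

```text
t: 12.85
tcp_pos: [0.6111, -0.0944, 0.0795]
orientation: [-3.068, -0.676, 0.0]
contact_force: [-0.2, -0.0, -0.4]
opening: 0.0395
finger_force: 25.0
```

Request:
{"fn": "apply_moves", "kwargs": {
  "targets": [
    [200,0,0,-0.002,0],
    [200,0,0,-0.001,0],
    [200,0,0,-0.001,0],
    [200,0,0,0,0]
  ]
}}

```text
t: 13.35
tcp_pos: [0.6113, -0.0944, 0.0758]
orientation: [3.068, 0.676, 0.0]
contact_force: [-0.2, -0.3, 0.1]
opening: 0.0397
finger_force: 25.0
```

Request:
{"fn": "apply_moves", "kwargs": {
  "targets": [
    [200,0,0,-0.001,0],
    [200,0,0,0,0],
    [200,0,0,0,0]
  ]
}}

```text
t: 13.72
tcp_pos: [0.6116, -0.0944, 0.0758]
orientation: [3.068, 0.676, 0.001]
contact_force: [-2.6, 1.8, 6.4]
opening: 0.0397
finger_force: 25.0
```

Contact at the expected height, so I release and withdraw.

Request:
{"fn": "apply_moves", "kwargs": {
  "targets": [
    [0,0,0,0,0],
    [0,0,0,0,0],
    [0,0,0,0,0],
    [0,0,0,0,0],
    [0,0,0,0,0]
  ]
}}

```text
t: 14.35
tcp_pos: [0.6112, -0.0944, 0.0746]
orientation: [-3.068, -0.676, 0.0]
contact_force: [-0.0, 0.2, 0.4]
opening: 0.0849
finger_force: 0.0
```

Request:
{"fn": "apply_moves", "kwargs": {
  "targets": [
    [0,0,0,0.02,0],
    [0,0,0,0.04,0],
    [0,0,0,0.05,0],
    [0,0,0,0.03,0],
    [0,-0.04,0.03,0,0]
  ]
}}

```text
t: 14.98
tcp_pos: [0.5743, -0.0659, 0.22]
orientation: [3.065, 0.672, 0.012]
contact_force: [-0.1, 0.7, 0.4]
opening: 0.0931
finger_force: 0.0
```

Request:
{"fn": "apply_moves", "kwargs": {
  "targets": [
    [0,-0.04,0.03,0,0],
    [0,-0.04,0.03,0,0],
    [0,-0.04,0.03,0,0],
    [0,-0.03,0.02,0,0],
    [0,0,0,0,0]
  ]
}}

```text
t: 15.6
tcp_pos: [0.4205, 0.0467, 0.2164]
orientation: [3.067, 0.679, 0.004]
contact_force: [0.3, -0.4, 0.1]
opening: 0.0933
finger_force: 0.0
```

Run:
```python
from h import *
for n in("scene","top"):
    c=cap(n);P,d=pts(c)
    near=np.hypot(P[...,0]-.611,P[...,1]+.093)<.04
    q=P[near&(P[...,2]>.105)&(P[...,2]<.13)]
    print(n,len(q),cv2.minEnclosingCircle(q[:,:2].astype(np.float32)),np.median(q[:,2]))
    if n=="scene":cv2.imwrite("pics/s4.png",cv2.resize(c["image"][130:290,200:420,::-1],None,fx=3,fy=3,interpolation=cv2.INTER_CUBIC))
```

```text
scene 63 ((0.6193161010742188, -0.08068256080150604), 0.01704857498407364) 0.11558182230362546
top 368 ((0.6100881099700928, -0.09395268559455872), 0.020976711064577103) 0.11724137510352683
```

View pics/s4.png

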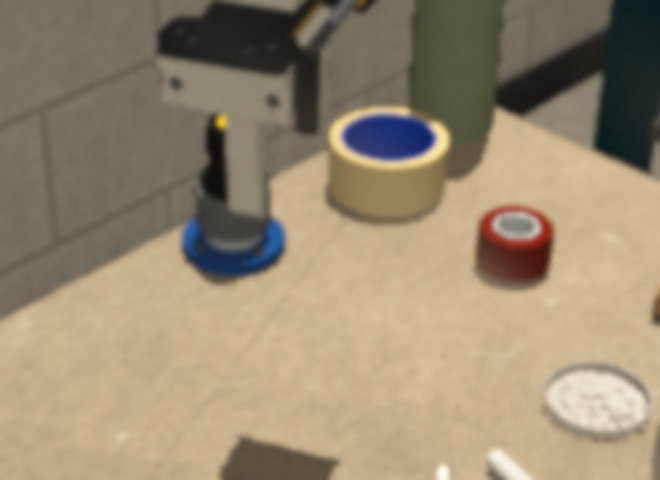

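The cap (crop 215,160, partly hidden behind a finger) stands on the wheel. Its top is at 116–117 mm (expected 116) and it is centred at (0.610, -0.094). The red wheel is still where it lay.

```bash
python3 -c "
from cell import ctrl
print(ctrl.job_done())"
```

```text
the job is handed in; nothing more can be done
None
```

The grey wheel is flat on the spindle flange with the black cap seated on top of it, the red wheel was left where it lay, and the job was handed in at about 16 s; no verdict was returned.

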